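# Set the length stop of the soap cutter

## Robot

A 6-joint arm with a two-finger parallel gripper is mounted at the origin on the work surface. World frame = base frame: x ahead of the robot, y to its left, z up, the work surface at z = 0. Lengths are in m, angles in rad, forces in N, time in s.
With the tool pointing down it reaches from about 0.275 to 0.975 m from the base axis. Payload 8.4 kg.
Tool frame: the origin (TCP) lies between the finger pads, 19 mm behind the fingertips; this is the grasp point; z points along the fingers, y is the line along which they close (so a half turn about z gives the same grasp; the last joint's range is limited). The gripper opens to 92 mm and grips with 3 to 60 N. Pads are 20 mm wide; open, the fingers measure 128 mm over their backs; the gripper's body (75 mm by 189 mm) begins 69 mm behind the grasp point.
Start: joints at [-1.339, 0.353, 1.633, -0, 1.155, -0.002], TCP at [0.145, -0.608, 0.233] pointing down, gripper open.
Joint ranges: [-2.63, 2.63], [-0.92, 2.1], [0.06, 2.66], [-1.3, 4.44], [0, 2.69], [-3.02, 3.02]. Speed limits (rad/s): [2.22, 2.22, 2.79, 3.14, 3.14, 3.14].

## Interface

Orientations are given as a rotation vector (axis times angle).
In Python, from cell import read_state, viewer, order gives the robot as it stands.
- The arm moves only by the tool apply_moves, never from a script. Its argument "plan" is text: rows parted by semicolons, each of 5 numbers parted by spaces: the shift along the tool's x, y, z in cm, then the turn about the tool's z in rad, then the finger opening in cm, from 0 to 9.19. A call has 1 to 20 rows; each row is the pose to reach, as a shift and turn from the pose commanded when the call began, along the tool's axes at that moment; what a row does not reach only later rows make up. A row lasts 1/8 s, in which the tool goes at most 62.5 mm and 10.7 degrees, less where a joint would pass 70% of its speed; a pose out of reach is approached as far as the arm can. A call with a gripper value outside its range is refused whole. The fingers move at their own pace and stop on an object; "grip_force" is the grip in N (left out, the last holds). Time passes only in rows, so rows that repeat a pose let the fingers close. It gives the time, the measured TCP pose, the force, the opening and the grip force at its end, in the units of the state.
- read_state(): the state, without advancing time (a new reading comes with each control period).
- viewer.read_camera(name): name is "scene" or "side" or "wrist"; returns a dict with "image" (420x560x3 uint8, red, green, blue), "fov_y" (degrees; the focal length in pixels is half the picture's height over the tangent of half this angle, whatever the lens; pixels are square), "cx", "cy" (the principal point, pixels), "k1" (the pictures are not rectified: a ray, as slopes to the right and down, at radius r is drawn at 1 + k1 r^2 times it, then the intrinsics apply), "rvec" (rotation vector, rad) and "tvec" (3), from world to camera coordinates, as OpenCV has them. Camera axes: x right, y down, z forward; pixel columns grow to the right and rows downward; lengths in m; the calibration is good to about 2 mm. A picture is of the moment at which its call begins. There is no depth.
- order.job_done(): hands the job in; it is judged then, once.
The state is a dict: "time_s": time; "q": joint angles; "qd": joint speeds; "tau": joint torques, N m; "tcp_pos": TCP position; "eef_rot": TCP orientation; "force": force on the tool from outside, world axes, zero at the start; "ft_torque": the same for the moment, N m; "opening": finger opening in m; "grip_force": force on a finger pad.
Only numpy, scipy, OpenCV 4.12 (cv2) and the standard library are available. Lean on these libraries where they do the work, as an engineer would, in place of code of your own. Each camera call takes 0.05 s, during which the arm holds its last target. There are 200 camera calls.

## Task

Set the soap cutter's length stop: grip the upright fin of the orange cam lever, slide the spring-loaded stop leg along its rail with the lever still open until you feel it seat gently against the blue length mark, then keep it snug on the mark while you slide the lever fully across to closed. The leg springs back if let go, so finish still gripping the fin, with the leg on the mark and the lever closed, ready for a colleague to tighten it; do not ram the mark and leave everything else on the table where it is.

Things in the scene. Friction and masses are not known exactly. Their poses are not given: they have to be found in the camera images.
- jig: Soap cutting jig, fixed: plywood board 200 (x) by 440 (y) by 18 mm, aluminium rail along its y (centreline x = -30 mm, top 40 mm up), 63 mm high fence at its +x edge, cream loaf 68 mm high at its +y end. Origin on the table, board spans x -90..110, y -220..220 mm. The leg slides along its +y, the lever closes along its +x. Turned up to 0.3 rad; x roughly away from the robot, y to its left.
- stop_leg (a joint): Position of the steel stop leg (saddle on the rail, 110 x 50 mm top plate 62 mm above the table, arm into the trough) along the jig's +y, in m: 0 at rest near the rail's -y end, at most 0.16. A spring pulls it back with about 4 N at rest, 5 N at the mark, and returns it to 0 when let go. It cannot turn.
- cam_lever (a joint): Position of the orange cam lever on the leg's top plate along the jig's +x, in m: 0 open (robot's side), 0.036 fully closed, at a hard stop. It rides with the leg, slides with about 2 N friction and stays where left; it starts within 5 mm of open. Closed from 0.032 on. Closing it does not hold the leg against the spring.
- lever_grip (a point): On the centreline of the lever's upright fin, 102 mm above the table: put the TCP here, tool pointing down, fingers closing along the jig's y (free room on both sides above 70 mm). Fin 16 mm thick (jig's y), 26 mm long (x), 69 to 121 mm above the table. So gripped, moving along the jig's y slides the leg, along its x the lever. Axes as the jig's.
- stop_face (a point): Centre of the leg's dark nose face that meets the mark, 34 mm above the table on the rail's centreline, 35 mm in the jig's +y direction from the fin's centreline. Axes as the jig's; moves with the leg.
- mark_face (a point): Centre of the blue length mark's face that the leg's nose seats against, 34 mm above the table, facing the jig's -y. The clip is 34 mm wide, 24 mm long, 50 mm high, fixed on the rail 60 to 120 mm ahead of the resting nose; it is hard and does not give. Seated: stop_face less than 3 mm short of it along the jig's y. Axes as the jig's.
- soap_bar: A loose cut soap bar, 55 x 24 x 45 mm high, standing on edge on the jig board in the trough by the loaf, beyond the leg's reach; origin under its centre. Leave alone.
- jug: Clear plastic jug, 110 mm wide, 140 mm high, origin under its centre. Leave alone.
- amber_a: Small amber bottle, 40 mm wide, 90 mm high, origin under its centre. Leave alone.
- amber_b: Small amber bottle like the other one. Leave alone.
- flask: Aluminium bottle, 64 mm wide, 160 mm high, origin under its centre. Leave alone.
- jar: Green glass jar, 76 mm wide, 110 mm high, origin under its centre. Leave alone.
- spatula: Spatula with a wooden handle lying on the table. Leave alone.

How it is judged:
By the outcome, as a careful person would: the job done as asked, in the order asked, and still so for the second after the job is handed in, while the arm keeps its last pose, push and grip.
It also fails if it takes over 32 s, if anything falls off the work surface, if the arm or the gripper's body presses on something with over 40 N, if the wrist force passes 120 N, or if a joint passes its speed limit or range.

## Working session

There is one attempt and no reset: what is moved stays moved. The work goes in short steps, Python scripts to look and compute and a tool call to move; the robot and the scene stay as the last step left them, time stands still between calls to the robot, and variables do not carry over. Pictures are saved under pics/ and viewed, at most 10 in all, crops included, and the job is handed in when it is done.

Besides the shell and the picture viewer there is one more tool, called after ">>>" as a command line: name --argument value ..., lists and objects as JSON in quotes. apply_moves: Moves the arm, as the interface text tells. Its arguments: {"type":"object","properties":{"plan":{"type":"string"},"grip_force":{"type":"number"}},"required":["plan"]}

```bash
mkdir -p pics; cat > h.py <<'E'
import numpy as np, cv2
from cell import read_state, viewer, order
def cam(n):
    c=viewer.read_camera(n); c['f']=210/np.tan(np.radians(c['fov_y'])/2)
    c['R']=cv2.Rodrigues(np.array(c['rvec'],float))[0]; c['t']=np.array(c['tvec'],float)
    c['image']=np.asarray(c['image']); return c
def ray(c,u,v):
    d=np.array([(u-c['cx'])/c['f'],(v-c['cy'])/c['f']]); s=d.copy()
    for _ in range(30): s=d/(1+c['k1']*(s@s))
    return -c['R'].T@c['t'], c['R'].T@np.array([s[0],s[1],1])
def onz(c,u,v,z):
    o,d=ray(c,u,v); return o+d*(z-o[2])/d[2]
def two(c1,p1,c2,p2):
    o1,d1=ray(c1,*p1);o2,d2=ray(c2,*p2)
    k=np.linalg.lstsq(np.c_[d1,-d2],o2-o1,rcond=None)[0]
    a=o1+d1*k[0];b=o2+d2*k[1]; return (a+b)/2,np.linalg.norm(a-b)
def proj(c,P):
    p=c['R']@np.asarray(P,float)+c['t']; s=p[:2]/p[2]; s=s*(1+c['k1']*(s@s))
    return s*c['f']+[c['cx'],c['cy']]
def save(c,n): cv2.imwrite('pics/'+n,c['image'][:,:,::-1])
E
python3 - <<'E'
from h import *
for n in('scene','side','wrist'):
    c=cam(n);save(c,n+'0.png');print(n,c['f'],c['k1'],-c['R'].T@c['t'])
s=read_state();print(s)
E
```

```text
scene 481.10485368444984 -0.029754386572973305 [1.32815132 0.29362678 1.01843813]
side 451.13450837466047 0.03244253065008668 [0.17272058 1.19431548 0.90253601]
wrist 331.2342194984171 -0.0558015425772192 [ 0.20966669 -0.5915589   0.38489584]
{'time_s': 0.15, 'q': array([-1.33939865e+00,  3.53532974e-01,  1.63391541e+00,  4.66577136e-06,
        1.15519578e+00, -2.43856033e-03]), 'qd': array([ 2.12947282e-03, -6.17865850e-04, -1.24424613e-03,  1.36256973e-03,
       -9.10503211e-04, -6.25352785e-05]), 'tau': array([ 2.47773423e-04, -5.94207716e+01, -3.34469175e+01,  6.97505800e-02,
        2.04360526e-02, -6.86860335e-05]), 'tcp_pos': array([ 0.14472057, -0.60766967,  0.2327292 ]), 'eef_rot': array([-3.11910692e+00, -3.66347971e-01,  1.81953472e-04]), 'force': array([ 0.24895862, -0.13930884, -0.16540083]), 'ft_torque': array([-0.01792987,  0.02867844, -0.03018551]), 'grip_force': 0.0, 'opening': 0.09215061031078149}
```

View pics/scene0.png

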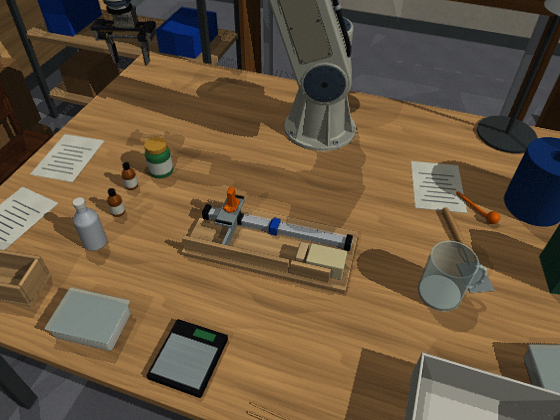

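View pics/side0.png

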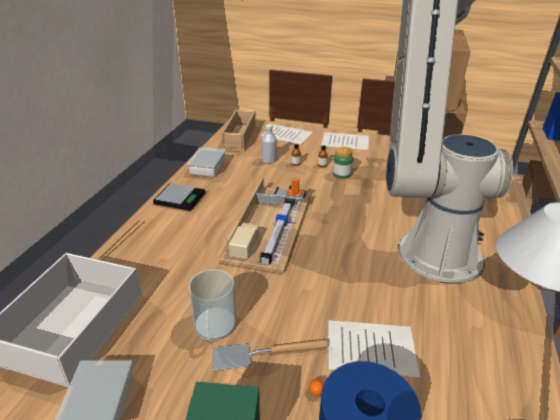

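The scene view shows the fin at about (232,198), the blue mark at (275,227) and the rail end caps at (208,212) and (348,241). In the side view the fin is at (295,186) and the mark at (284,217). Next I'll zoom in and measure.

```bash
python3 - <<'E'
from h import *
out=[]
for n,(x,y,w,h) in(('scene',(175,175,190,120)),('side',(215,165,110,110))):
    c=cam(n);im=c['image'];hsv=cv2.cvtColor(im,cv2.COLOR_RGB2HSV)
    for nm,lo,hi in(('or',(3,200,110),(14,255,255)),('bl',(105,150,60),(125,255,255))):
        m=cv2.inRange(hsv,lo,hi);r=np.zeros_like(m);r[y:y+h,x:x+w]=m[y:y+h,x:x+w]
        k,l,st,ce=cv2.connectedComponentsWithStats(r)
        for i in range(1,k):
            if st[i,4]>15: 
                print(n,nm,st[i],ce[i])
                P=cv2.minAreaRect(np.argwhere(l==i)[:,::-1].astype(np.float32));print(cv2.boxPoints(P).round(1).tolist())
    cr=cv2.resize(im[y:y+h,x:x+w,::-1],None,fx=4 if n=='scene' else 5,fy=4 if n=='scene' else 5,interpolation=cv2.INTER_CUBIC)
    cv2.imwrite(f'pics/{n}crop.png',cr)
E
```

```text
scene or [224 187  16  26 186] [232.05376344 200.5       ]
[[223.10000610351562, 210.60000610351562], [228.0, 186.0], [241.6999969482422, 188.6999969482422], [236.6999969482422, 213.3000030517578]]
scene bl [269 218  11  18 131] [273.81679389 225.94656489]
[[266.79998779296875, 232.89999389648438], [270.79998779296875, 216.89999389648438], [279.70001220703125, 219.1999969482422], [275.70001220703125, 235.1999969482422]]
side or [288 179  14  16 131] [294.35114504 187.83969466]
[[288.0, 194.0], [288.0, 179.0], [301.0, 179.0], [301.0, 194.0]]
side bl [276 215  11  10  51] [282.09803922 217.82352941]
[[275.5, 218.6999969482422], [279.1000061035156, 212.1999969482422], [289.0, 217.6999969482422], [285.29998779296875, 224.1999969482422]]
```

View pics/scenecrop.png

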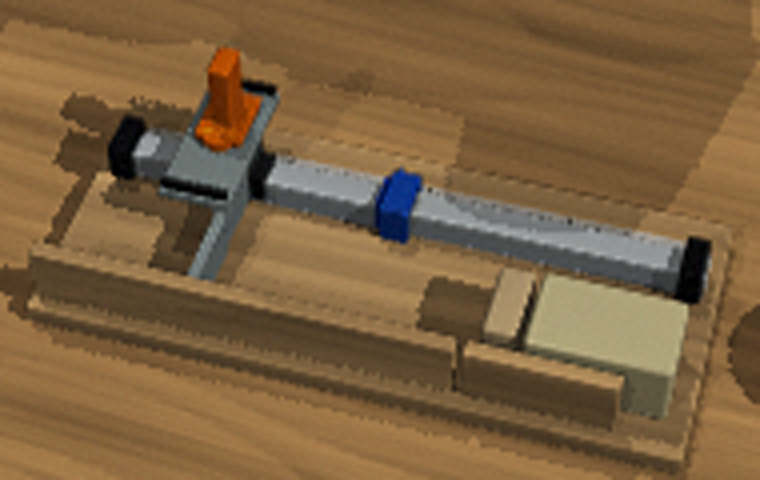

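View pics/sidecrop.png

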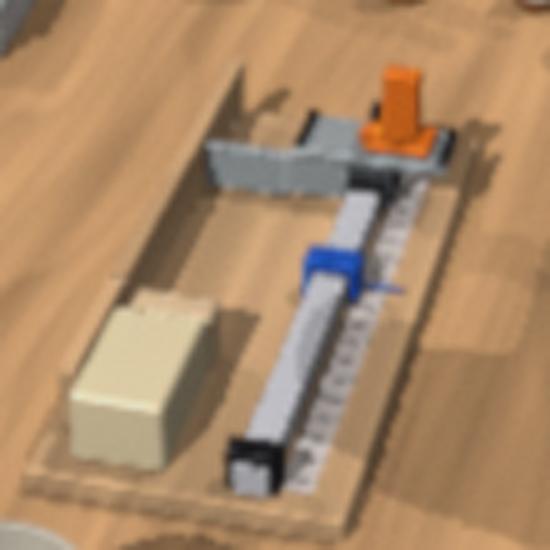

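The scene crop shows the board corners, the fin top at about (227,56) and the mark's top. The side crop shows the fin top at about (402,73) and the board's +y corners at (28,475) and (350,520). I'll check these against the known sizes.

```bash
python3 - <<'E'
from h import *
c=cam('scene');d=cam('side')
S=lambda x,y:(175+x/4-.4,175+y/4-.4); D=lambda x,y:(215+x/5-.4,165+y/5-.4)
L=[('A',c,S(685,460),.018,(.11,.22)),('B',c,S(733,230),.018,(-.09,.22)),('C',c,S(30,300),.018,(.11,-.22)),
('A2',d,D(28,478),.018,(.11,.22)),('B2',d,D(352,524),.018,(-.09,.22)),]
J=[];W=[]
for n,k,p,z,j in L:
    P=onz(k,*p,z);print(n,P.round(4));J.append(j);W.append(P[:2])
J=np.array(J);W=np.array(W);mj=J.mean(0);mw=W.mean(0);a=J-mj;b=W-mw
th=np.arctan2((a[:,0]*b[:,1]-a[:,1]*b[:,0]).sum(),(a*b).sum());R=np.array([[np.cos(th),-np.sin(th)],[np.sin(th),np.cos(th)]])
o=mw-R@mj;print('theta',th,'o',o,'res',(W-(J@R.T+o)).round(4).tolist())
j=lambda P:((np.array(P[:2])-o)@R).round(4)
P,e=two(c,S(227,56),d,D(402,73));print('fin top',P,e,j(P),onz(c,*S(227,56),.121),onz(d,*D(402,73),.121))
for n,p,z in(('markNtop',(391,179),.05),('markbackR',(420,183),.05),('marktop ctr',(399,182),.05)):print(n,j(onz(c,*S(*p),z)))
for n,p in(('mk',(333,252)),('mkLback',(308,250)),('mkRback',(362,254))):print('side',n,j(onz(d,*D(*p),.05)))
print('rail ends',j(onz(c,*S(127,120),.045)),j(onz(c,*S(697,240),.045)))
E
```

```text
A [0.6332 0.2428 0.018 ]
B [0.4389 0.2307 0.018 ]
C [ 0.6527 -0.1965  0.018 ]
A2 [0.6311 0.2508 0.018 ]
B2 [0.4345 0.2321 0.018 ]
theta 0.04881539900010325 o [0.53456999 0.01867396] res [[-0.0005, -0.001], [0.005, -0.0033], [-0.0025, -0.0008], [-0.0026, 0.007], [0.0006, -0.0019]]
fin top [ 0.4975997  -0.11169766  0.12379903] 0.006735371153759534 [-0.0433 -0.1284] [ 0.49118958 -0.11584514  0.121     ] [ 0.49941488 -0.11066673  0.121     ]
markNtop [-0.0362 -0.0138]
markbackR [-0.0383  0.0061]
marktop ctr [-0.0351 -0.0078]
side mk [-0.0233 -0.0052]
side mkLback [-0.0067 -0.0033]
side mkRback [-0.0424 -0.0079]
rail ends [-0.0417 -0.2088] [-0.0457  0.1954]
```

>>> apply_moves --plan "3 -2.6 0 0 9; 7 -6.1 0 0.03 9; 11 -9.6 0 0.05 9; 15 -13.2 0 0.07 9; 19 -16.7 0 0.09 9; 23 -20.2 0 0.1 9; 27 -23.7 0 0.12 9; 31 -27.2 0 0.13 9; 35 -30.7 0 0.15 9; 39 -34.2 0 0.17 9; 42 -36.8 0 0.18 9; 44.5 -39 0 0.18 9; 45.7 -40.1 0 0.184 9; 45.7 -40.1 0 0.184 9; 45.7 -40.1 0 0.184 9"

```text
time_s: 2.22
tcp_pos: [0.4958, -0.1128, 0.2332]
eef_rot: [3.14, 0.078, -0.001]
force: [1.0, -0.6, -0.7]
opening: 0.0899
grip_force: 0.0
```

```bash
python3 - <<'E'
from h import *
c=cam('wrist');save(c,'wrist1.png');print(-c['R'].T@c['t'])
hsv=cv2.cvtColor(c['image'],cv2.COLOR_RGB2HSV)
for nm,lo,hi in(('or',(3,200,110),(14,255,255)),('bl',(105,150,60),(125,255,255))):
    k,l,st,ce=cv2.connectedComponentsWithStats(cv2.inRange(hsv,lo,hi))
    for i in range(1,k):
        if st[i,4]>60: print(nm,st[i],ce[i])
E
```

```text
[ 0.56260126 -0.10885672  0.38541796]
```

View pics/wrist1.png

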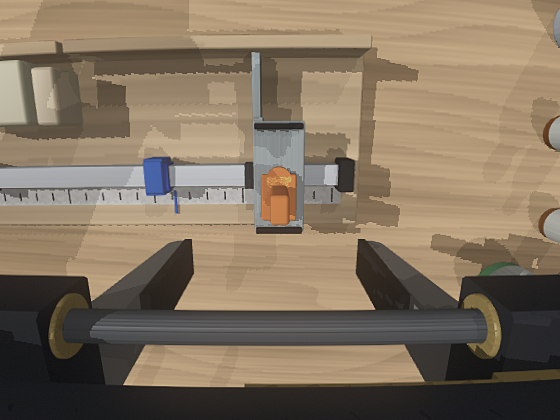

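The wrist view shows the fin at about (280,205), the mark at x=145–171, the dark nose at x≈246 and the plate spanning (253..304, 122..234). I'll zoom for accurate edges.

```bash
python3 - <<'E'
from h import *
c=cam('wrist');im=c['image'];save(c,'wrist2.png')
cv2.imwrite('pics/wcrop.png',cv2.resize(im[110:245,135:325,::-1],None,fx=4,fy=4,interpolation=cv2.INTER_CUBIC))
hsv=cv2.cvtColor(im,cv2.COLOR_RGB2HSV)
for nm,lo,hi in(('or',(3,150,80),(18,255,255)),('bl',(105,120,60),(130,255,255))):
    m=cv2.inRange(hsv,lo,hi); m[:150]=0; m[235:]=0; m[:,:140]=0; m[:,310:]=0
    k,l,st,ce=cv2.connectedComponentsWithStats(m)
    for i in range(1,k):
        if st[i,4]>40: print(nm,st[i],ce[i].round(1))
# rail upper edge: bright vs. wood, per column
g=im.astype(int)
for u in range(5,345,15):
    col=hsv[150:215,u]; w=np.where((col[:,1]<50)&(col[:,2]>130))[0]
    print(u,(w.min()+150,w.max()+150,len(w)) if len(w) else None,end=' ')
E
```

```text
or [ 261  167   35   58 1591] [278.2 197.4]
bl [143 158  22  37 649] [152.9 176.1]
bl [163 164   6  27  70] [166.1 176.6]
bl [174 191   4  22  43] [175.5 202.7]
5 (np.int64(169), np.int64(205), 24) 20 (np.int64(168), np.int64(205), 25) 35 (np.int64(168), np.int64(205), 35) 50 (np.int64(167), np.int64(205), 36) 65 (np.int64(167), np.int64(205), 38) 80 (np.int64(167), np.int64(204), 36) 95 (np.int64(167), np.int64(204), 36) 110 (np.int64(166), np.int64(204), 37) 125 (np.int64(166), np.int64(204), 37) 140 (np.int64(164), np.int64(204), 39) 155 (np.int64(196), np.int64(204), 3) 170 (np.int64(166), np.int64(204), 27) 185 (np.int64(166), np.int64(204), 34) 200 (np.int64(165), np.int64(203), 32) 215 (np.int64(163), np.int64(203), 38) 230 (np.int64(165), np.int64(203), 37) 245 (np.int64(189), np.int64(203), 15) 260 (np.int64(150), np.int64(208), 56) 275 (np.int64(150), np.int64(166), 17) 290 (np.int64(150), np.int64(169), 20) 305 (np.int64(165), np.int64(203), 37) 320 (np.int64(165), np.int64(203), 37) 335 (np.int64(165), np.int64(202), 31)
```

View pics/wcrop.png

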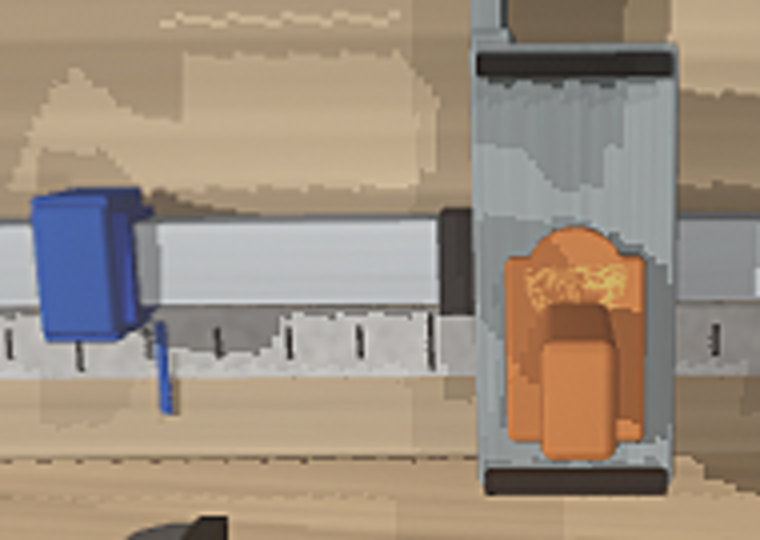

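```bash
cat > m.py <<'E'
from h import *
c=cam('wrist');s=read_state()
W=lambda x,y:(135+(x+.5)/4-.5,110+(y+.5)/4-.5)
a=onz(c,5,204.8,.018);b=onz(c,320,202.4,.018);d=a-b;t1=np.arctan2(-d[0],d[1])
a=onz(c,*W(2,221),.04);b=onz(c,*W(430,217),.04);d=a-b;t2=np.arctan2(-d[0],d[1])
f=lambda x,y,z:onz(c,*W(x,y),z)
a=(f(475,46,.062)+f(677,46,.062))/2;b=(f(482,493,.062)+f(675,493,.062))/2;d=a-b;t3=np.arctan2(d[1],d[0])
print('th',t1,t2,t3,'plate len',np.linalg.norm(d[:2]))
th=.05
R=np.array([[np.cos(th),-np.sin(th)],[np.sin(th),np.cos(th)]])
fin=f(578,401,.121);print('fin',fin,'w',f(542,400,.121)-f(614,400,.121),'l',f(578,342,.121)-f(578,460,.121))
pc=(a+b)/2
mk=(f(109,196,.05)+f(109,338,.05))/2
print('mark',mk,'len',np.linalg.norm(f(38,270,.05)-f(109,270,.05)),'wid',np.linalg.norm(f(109,196,.05)-f(109,338,.05)))
j=lambda P:(P[:2]@R)
print('fin->mark jig',j(mk)-j(fin),'plate c',j(pc)-j(fin),'rail edges',[ (j(f(300,y,.04))-j(fin)).round(4).tolist() for y in (220,303)],'nose',[(j(f(440,260,z))-j(fin)).round(4).tolist() for z in(.034,.05)])
tx=cv2.Rodrigues(s['eef_rot'])[0];print(s['tcp_pos'],'tool yaw',np.arctan2(tx[1,0],tx[0,0]))
g=np.array([fin[0],fin[1],.102]);print('shift tool cm',tx.T@(g-s['tcp_pos'])*100)
E
python3 m.py
```

```text
th 0.05549049879163015 0.05404123035623053 0.057877813485652636 plate len 0.11072924513744706
fin [ 0.49819198 -0.11651096  0.121     ] w [-0.00072163  0.01477964  0.        ] l [0.02493963 0.00131288 0.        ]
mark [0.5100987  0.00323053 0.05      ] len 0.01846779681371839 wid 0.036657450740777114
fin->mark jig [0.01787642 0.11899675] plate c [ 0.01669049 -0.00070572] rail edges [[0.0288, 0.0712], [0.0069, 0.0722]] nose [[0.0174, 0.0355], [0.0196, 0.034]]
[ 0.49594738 -0.11290393  0.23330844] tool yaw 0.04854434318991595
shift tool cm [ 0.20849664  0.36940873 13.13086525]
```

>>> apply_moves --plan "0.2 0.37 2 -0.006 7; 0.2 0.37 5 -0.006 6; 0.2 0.37 8 -0.006 5; 0.2 0.37 10.5 -0.006 5; 0.2 0.37 12.3 -0.006 5; 0.2 0.37 13.1 -0.006 5; 0.2 0.37 13.1 -0.006 5"

```text
time_s: 3.25
tcp_pos: [0.4984, -0.1159, 0.1022]
eef_rot: [-3.14, -0.087, 0.001]
force: [0.2, -0.5, 0.1]
opening: 0.0501
grip_force: 0.0
```

```bash
python3 - <<'E'
from h import *
c=cam('wrist')
cv2.imwrite('pics/w3.png',cv2.resize(c['image'][100:420,60:500,::-1],None,fx=1.8,fy=1.8))
for z in(.121,): print(proj(c,[.4982,-.1165,z]))
E
```

```text
[276.55540381 285.696158  ]
```

View pics/w3.png

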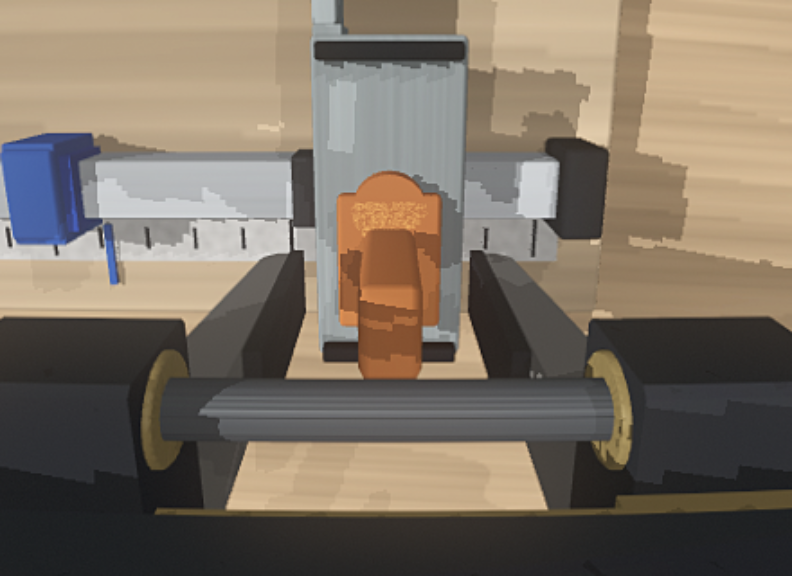

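The fin (x≈390) is centred between the fingers (304..470), so I'll close.

>>> apply_moves --plan "0 0 0 0 3; 0 0 0 0 1.2; 0 0 0 0 1; 0 0 0 0 1; 0 0 0 0 1; 0 0 0 0 1; 0 0 0 0 1" --grip_force 35

```text
time_s: 4.18
tcp_pos: [0.4989, -0.1159, 0.1025]
eef_rot: [3.14, 0.088, 0.001]
force: [-0.8, -4.4, 5.2]
opening: 0.016
grip_force: 35.0
```

>>> apply_moves --plan "0 -0.4 0 0 1; 0 -1.2 0 0 1; 0 -2.2 0 0 1; 0 -3.2 0 0 1; 0 -4.2 0 0 1; 0 -5.2 0 0 1; 0 -6 0 0 1; 0 -6.5 0 0 1; 0 -6.7 0 0 1; 0 -6.7 0 0 1"

```text
time_s: 5.42
tcp_pos: [0.4951, -0.0487, 0.1025]
eef_rot: [3.14, 0.088, 0.001]
force: [-0.4, -3.5, 6.0]
opening: 0.0161
grip_force: 35.0
```

```bash
python3 - <<'E'
from h import *
s=read_state();print(s['tcp_pos'],s['force'])
c=cam('wrist')
cv2.imwrite('pics/w4.png',cv2.resize(c['image'][130:310,150:350,::-1],None,fx=3.3,fy=3.3,interpolation=cv2.INTER_CUBIC))
E
```

```text
[ 0.49513245 -0.04869438  0.1024979 ] [-0.35966172 -3.48208129  5.9799737 ]
```

View pics/w4.png

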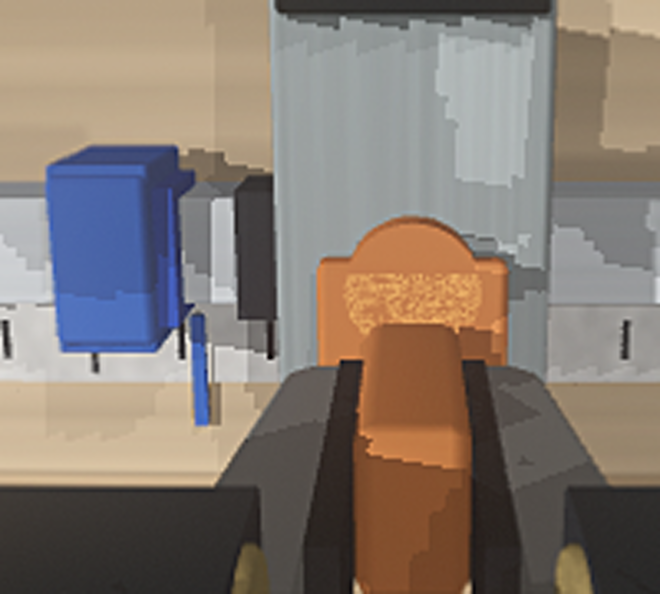

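The nose edge is at x≈236 and the mark face at x≈185–195, a gap of roughly 8–11 mm. From here I'll creep.

>>> apply_moves --plan "0 -0.2 0 0 1; 0 -0.4 0 0 1; 0 -0.5 0 0 1; 0 -0.6 0 0 1; 0 -0.6 0 0 1"

```text
time_s: 6.1
tcp_pos: [0.4948, -0.0429, 0.1025]
eef_rot: [3.14, 0.088, 0.001]
force: [-0.5, -4.7, 5.5]
opening: 0.0156
grip_force: 35.0
```

>>> apply_moves --plan "0 -0.05 0 0 1; 0 -0.1 0 0 1; 0 -0.1 0 0 1"

```text
time_s: 6.48
tcp_pos: [0.4948, -0.042, 0.1025]
eef_rot: [3.14, 0.088, 0.001]
force: [-0.1, -4.6, 5.1]
opening: 0.0156
grip_force: 35.0
```

>>> apply_moves --plan "0 -0.05 0 0 1; 0 -0.1 0 0 1; 0 -0.1 0 0 1"

```text
time_s: 6.85
tcp_pos: [0.4947, -0.041, 0.1025]
eef_rot: [3.14, 0.088, 0.001]
force: [-0.1, -5.6, 5.9]
opening: 0.0153
grip_force: 35.0
```

>>> apply_moves --plan "0 -0.05 0 0 1; 0 -0.05 0 0 1; 0 -0.05 0 0 1"

```text
time_s: 7.22
tcp_pos: [0.4947, -0.0405, 0.1025]
eef_rot: [3.14, 0.088, 0.001]
force: [-0.1, -4.7, 5.2]
opening: 0.0157
grip_force: 35.0
```

>>> apply_moves --plan "0 -0.05 0 0 1; 0 -0.05 0 0 1; 0 -0.05 0 0 1"

```text
time_s: 7.6
tcp_pos: [0.4947, -0.04, 0.1025]
eef_rot: [3.14, 0.088, 0.001]
force: [0.3, -4.9, 5.4]
opening: 0.0156
grip_force: 35.0
```

Only the spring so far, so I'll continue.

>>> apply_moves --plan "0 -0.05 0 0 1; 0 -0.1 0 0 1; 0 -0.1 0 0 1"

```text
time_s: 7.98
tcp_pos: [0.4946, -0.039, 0.1025]
eef_rot: [3.14, 0.088, 0.001]
force: [-0.8, -4.6, 5.7]
opening: 0.0153
grip_force: 35.0
```

>>> apply_moves --plan "0 -0.05 0 0 1; 0 -0.05 0 0 1; 0 -0.05 0 0 1"

```text
time_s: 8.35
tcp_pos: [0.4946, -0.0385, 0.1025]
eef_rot: [3.14, 0.088, 0.001]
force: [0.5, -3.5, 5.3]
opening: 0.0155
grip_force: 35.0
```

>>> apply_moves --plan "0 -0.05 0 0 1; 0 -0.05 0 0 1; 0 -0.05 0 0 1"

```text
time_s: 8.72
tcp_pos: [0.4946, -0.038, 0.1025]
eef_rot: [3.14, 0.088, 0.001]
force: [-0.0, -4.7, 5.8]
opening: 0.0159
grip_force: 35.0
```

>>> apply_moves --plan "0 -0.05 0 0 1; 0 -0.1 0 0 1; 0 -0.1 0 0 1"

```text
time_s: 9.1
tcp_pos: [0.4945, -0.0371, 0.1025]
eef_rot: [3.14, 0.088, 0.001]
force: [-0.5, -5.3, 5.1]
opening: 0.0158
grip_force: 35.0
```

>>> apply_moves --plan "0 -0.05 0 0 1; 0 -0.05 0 0 1; 0 -0.05 0 0 1"

```text
time_s: 9.48
tcp_pos: [0.4945, -0.037, 0.1025]
eef_rot: [3.139, 0.088, 0.001]
force: [0.4, -8.8, 4.5]
opening: 0.0157
grip_force: 35.0
```

>>> apply_moves --plan "0 -0.05 0 0 1; 0 -0.05 0 0 1; 0 -0.05 0 0 1"

```text
time_s: 9.85
tcp_pos: [0.4945, -0.0369, 0.1025]
eef_rot: [3.139, 0.089, 0.001]
force: [-0.7, -11.9, 4.5]
opening: 0.016
grip_force: 35.0
```

Seated: about 7 N on the mark above the spring. Now I'll slide the lever along tool +x.

>>> apply_moves --plan "0.2 0 0 0 1; 0.5 0 0 0 1; 0.8 0 0 0 1; 1.1 0 0 0 1; 1.3 0 0 0 1; 1.4 0 0 0 1; 1.4 0 0 0 1"

```text
time_s: 10.72
tcp_pos: [0.5084, -0.0362, 0.1025]
eef_rot: [3.139, 0.089, 0.001]
force: [-0.1, -11.8, 5.4]
opening: 0.0159
grip_force: 35.0
```

>>> apply_moves --plan "0.2 0 0 0 1; 0.5 0 0 0 1; 0.8 0 0 0 1; 1.1 0 0 0 1; 1.4 0 0 0 1; 1.6 0 0 0 1; 1.7 0 0 0 1; 1.7 0 0 0 1"

```text
time_s: 11.72
tcp_pos: [0.5254, -0.0353, 0.1025]
eef_rot: [3.139, 0.089, 0.001]
force: [-0.6, -12.6, 4.7]
opening: 0.0158
grip_force: 35.0
```

>>> apply_moves --plan "0.05 0 0 0 1; 0.1 0 0 0 1; 0.1 0 0 0 1"

```text
time_s: 12.1
tcp_pos: [0.5262, -0.0352, 0.1025]
eef_rot: [3.139, 0.089, 0.0]
force: [-0.8, -10.9, 5.3]
opening: 0.016
grip_force: 35.0
```

>>> apply_moves --plan "0.05 0 0 0 1; 0.1 0 0 0 1; 0.1 0 0 0 1"

```text
time_s: 12.48
tcp_pos: [0.5267, -0.0352, 0.1025]
eef_rot: [3.139, 0.088, -0.001]
force: [-4.0, -9.9, 8.1]
opening: 0.0159
grip_force: 35.0
```

>>> apply_moves --plan "0.05 0 0 0 1; 0.1 0 0 0 1; 0.1 0 0 0 1"

```text
time_s: 12.85
tcp_pos: [0.5269, -0.0352, 0.1024]
eef_rot: [3.139, 0.089, -0.004]
force: [-6.6, -11.0, 11.3]
opening: 0.0156
grip_force: 35.0
```

```bash
python3 - <<'E'
from h import *
s=read_state();print(s['tcp_pos'],s['force'])
c=cam('wrist')
cv2.imwrite('pics/w5.png',cv2.resize(c['image'][130:310,150:350,::-1],None,fx=3.3,fy=3.3,interpolation=cv2.INTER_CUBIC))
E
```

```text
[ 0.52687656 -0.03515783  0.10244518] [ -6.5530796  -11.02000564  11.26124782]
```

View pics/w5.png

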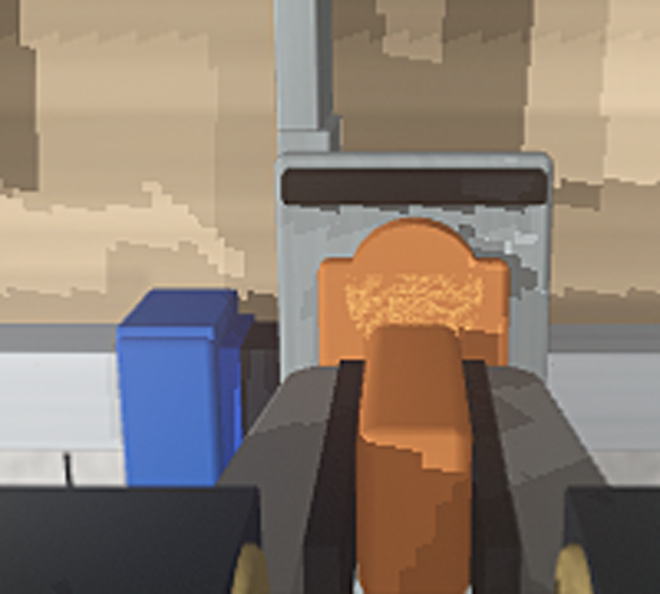

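The dark nose now touches the blue mark at x≈240. The lever is up against its hard stop after 32.4 mm of travel: its force is rising and it isn't advancing. The fin hasn't shifted between the fingers.

```bash
python3 -c "
from h import *
print(order.job_done())"
```

```text
the job is handed in; nothing more can be done
None
```

The job is handed in: the leg is seated on the blue mark with about 7 N of push, the lever is against its closed stop, and the gripper still holds the fin; it took about 13 s of the 32 s allowed.

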